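# Clamp the lid of the vial-drying pot

### The arm

A 6-joint arm with a two-finger parallel gripper is mounted at the origin on the work surface; the furniture and walls round the work are solid. World frame = base frame: x ahead of the robot, y to its left, z up, the work surface at z = 0. Lengths are in mm, angles in rad, forces in N, time in s.
With the tool pointing down it reaches from about 225 to 875 mm from the base axis. Payload 3.4 kg.
Tool frame: the origin (TCP) lies midway between the tips of the shut fingers; the grasp point (between the pads) lies 19 mm behind it; z points along the fingers, y is the line along which they close (so a half turn about z gives the same grasp; the last joint's range is limited). The gripper opens to 85 mm and grips with 20 to 120 N. Pads are 22 mm wide; open, the fingers measure 114 mm over their backs; the gripper's body (76 mm by 85 mm) begins 54 mm behind the grasp point. The pads swing forward as they close: fully open they stand 13 mm farther back than shut.
Start: joints at [1.212, 0.276, 1.505, -0, 1.361, -0.121], TCP at [135.465, 558.849, 231.328] pointing down, gripper open.
Joint ranges: [-2.89, 2.89], [-0.75, 2.08], [0.22, 2.7], [-1.18, 4.32], [0.11, 2.71], [-2.7, 2.7]. Speed limits (rad/s): [2.57, 2.57, 3.14, 3.14, 3.14, 3.14].

### API

Orientations are given as a rotation vector (axis times angle).
In Python, from bench import env gives the robot as it stands.
- The arm moves only by the tool apply_moves, never from a script. Its argument "motion" is one flat list of numbers, 7 for each row, row after row: the opening, from 0 (shut) to 1 (fully open), then the shift along the tool's x, y, z in mm, then the turn, a rotation vector about the tool's x, y, z in rad. A call has 1 to 8 rows; each row shifts and turns the commanded pose from where the row before left it, along the tool's axes as they then stand; what a row does not reach is not made up. A row lasts 1/8 s, in which the tool goes at most 62.5 mm and 10.7 degrees, less where a joint would pass 70% of its speed; a pose out of reach is approached as far as the arm can. A call with a gripper value outside its range is refused whole. The fingers move at their own pace and stop on an object; "squeeze" is the grip in N (left out, the last holds). Time passes only in rows, so rows that do not move let the fingers close. It gives the time, the measured TCP pose, the force and the opening at its end, in the units of the state.
- env.sense(): the state, without advancing time (a new reading comes with each control period).
- env.get_image(name): name is "scene" or "top"; returns the picture (400x640x3 uint8, red, green, blue); there is no depth.
- env.camera_info(name): a dict with "K" (3x3 intrinsics, pixels), "rvec" (rotation vector, rad) and "tvec" (3), from world to camera coordinates, as OpenCV has them. Camera axes: x right, y down, z forward; pixel columns grow to the right and rows downward; lengths in mm; the calibration is good to about 2 mm. A picture is of the moment at which its call begins. camera_info takes no time and is no camera call.
- env.close_job(): hands the job in, once; it reports no verdict.
Trained networks look in the newest picture that a camera, given by its name, has taken for a name from the list of things; names that differ only in an ending like _2 or _b are one class to them, and where a whole thing is asked for, a point or a joint stands for the part that bears it (a point fixed in the world has none). Each returns a list of dicts, best first, with "confidence" (0 to 1); they miss things now and then, are a little off and sometimes report something else, mostly with a low value. They report only what shows in the picture. A call takes as long as a camera call. They do not tell look-alikes from the thing itself.
- env.look_for(label, camera): "bbox" ([left, top, width, height] in pixels, round what is visible of it).
- env.trace(label, camera): "mask" (400x640 bool, what is visible of it) and "bbox" ([left, top, width, height] in pixels, round what is visible of it).
The state is a dict: "clock": time; "joint_pos": joint angles; "joint_velocities": joint speeds; "tau": joint torques, N m; "tool_pos": TCP position; "eef_rot": TCP orientation; "wrist_force": force on the tool from outside, world axes, zero at the start; "moment": the same for the moment, N m; "width": finger opening in mm.
Only numpy, scipy, OpenCV 4.12 (cv2) and the standard library are available. Lean on these libraries where they do the work, as an engineer would, in place of code of your own. Each camera call takes 0.05 s, during which the arm holds its last target. There are 200 camera calls.

### The job

Close up the vial-drying pot for its gas purge. Push the swinging strap round over the lid with a finger until it is fully home at its stud, then push the cam lever on the strap over and all the way down so that its pad clamps the lid. This is pushing only: do not lift anything, keep the lid lying flat on its rim, and leave the vials, beaker and bottle beside the pot, the tweezers and the tape roll where they are.

Things in the scene. Friction and masses are not known exactly. Their poses are not given: they have to be found in the camera images.
- drying_pot: Round glass pot with metal rim (100 mm diameter, rim top 54 mm up) on a fixed base plate, 116 x 196 x 8 mm, long side along its own y. Origin on the pot's axis at worktop level, z up. Pivot post (19 mm diameter) at own (0, +68 mm); stud at own (0, -68 mm) with a 22 mm round head, top 94 mm up. Gas barbs point along own +x.
- strap_pivot (a point): Point on the vertical pivot axis of the strap, on top of the strap, 85 mm above the worktop (the dark cap over the pivot rises to 93 mm).
- strap_end (a point): Middle of the strap's free end, 150 mm from the pivot axis, 80 mm above the worktop. The strap is a flat steel bar 28 mm wide, 9 mm thick (76 to 85 mm above the worktop), its round end 176 mm from the pivot, with a side notch for the stud 136 mm from it. Under the free end is only worktop and base plate. Site x: across the strap, the way it swings home; y: along it to the pivot.
- strap (a joint): Swing of the strap about its post, rad: 0 parked out to the front of the pot (own -x side), growing anticlockwise from above to 1.45 at the end stop, where it crosses the lid along the pot's own -y and its notch holds the stud. Friction about 0.16 N m; stays where it is left.
- cam_pin (a point): Centre of the cam lever's horizontal pin on the strap, 68 mm from the strap's pivot and 101 mm above the worktop. The lever turns about it in the upright plane along the strap.
- lever_tip (a point): Centre of the round black end (17 mm diameter) of the cam lever's grip, 86 mm from the cam pin. The grip is a black rod 14 mm thick from 32 to 85 mm from the pin.
- lever (a joint): Turn of the cam lever, rad: 0 open, leaning back 38 degrees past upright towards the strap's pivot; 0.66 with its tip straight above the pin; 2.1 closed, along the strap to its free end, tip 112 mm up. The line pin to tip stands (2.23 minus this) rad above level on the free-end side. Its spiral cam drives the pad down evenly, 7 mm in all; it stays where left (friction 0.18 N m); needs 3 to 5 N.
- lid: Loose aluminium lid, 96 mm diameter, 9 mm thick, lying on the pot's rim, with a spigot that drops 4 mm into the pot. Origin at the middle of the disc's underside (54 mm above the worktop), z up. The open pad passes 4 mm over it.
- pad: Round rubber pad, 28 mm diameter, under the strap below the cam; sprung, driven down by the cam lever. Origin 5 mm above its underside, on its axis.
- vial_left: Small glass vial, 12 mm diameter, 34 mm tall, standing on the worktop to the left of the pot (pot's own +y side). Origin under its centre. Leave alone.
- vial_right: A second such vial near the first one, farther left and a little farther back. Origin under its centre. Leave alone.
- beaker: Empty beaker, 51 mm diameter, 66 mm tall, standing to the right of the pot (pot's own -y side). Origin under its centre. Leave alone.
- bottle: Brown bottle with a screw cap, 62 mm diameter, 125 mm tall, standing behind and to the right of the pot. Origin under its centre. Leave alone.
- tweezers: Tweezers, 126 mm long, 8 mm high, lying on the worktop in front of the pot and to the right, towards the robot. Origin under their middle. Leave alone.
- tape_roll: Roll of tape, 62 mm diameter, 19 mm high, lying flat on the left of the worktop. Origin under its centre. Leave alone.
There are look-alikes about, which are no part of the job. There is more than one size of the lid; the job needs the largest.

How it is judged (in metres and radians):
On the way, in this order (a step that is already met when the one before it is completed fails the run):
1. the strap is swung fully home at the stud while the lever is still up (value of joint strap above 1.39 rad and value of joint lever below 0.9 rad), for 0.2 s.
2. the cam lever is all the way down and the pad presses on the lid (value of joint strap above 1.39 rad and value of joint lever above 1.97 rad and contact force between pad and lid above 8 N), for 0.2 s.
At the end, for the whole second after the job is handed in: The strap stands within 0.06 rad of its end stop (home at the stud), the cam lever is within 0.13 rad of fully closed, the pad presses on the lid with more than 8 N, and the lid lies flat on the rim, centred within 5 mm; both vials, the beaker and the bottle stand upright (all of step 2 and horizontal distance between lid and drying_pot below 0.005 m and z of lid in the frame of drying_pot below 0.056 m and angle between lid's own z axis and vertical below 0.05 rad and angle between each of vial_left, vial_right, beaker, bottle's own z axis and vertical below 0.2 rad); the robot touches nothing.
It fails at once if the lever is pushed down before the strap is over the lid (value of joint lever above 1 rad and value of joint strap below 1.3 rad).
It fails at once if the lid is lifted, tipped or pushed off its seat (distance of lid from where it was at the start of the episode above 0.006 m or angle between lid's own z axis and vertical above 0.1 rad).
It fails at once if a vial, the beaker, the bottle, the tweezers or the tape roll is tipped, lifted or shifted by more than 20 mm (distance of any of vial_left, vial_right, beaker, bottle, tweezers, tape_roll from where it was at the start of the episode above 0.02 m).
It also fails if it takes over 48 s, if anything falls off the work surface, if the arm or the gripper's body presses on something with over 40 N, if the wrist force passes 120 N, or if a joint passes its speed limit or range.

## Working session

There is one attempt and no reset: what is moved stays moved. The work goes in short steps, Python scripts to look and compute and a tool call to move; the robot and the scene stay as the last step left them, time stands still between calls to the robot, and variables do not carry over. Pictures are saved under pics/ and viewed, on a budget of 10 in all, crops included, one or two more only if the job needs it, and the job is handed in when it is done.

Besides the shell and the picture viewer there is one more tool, called after ">>>" by a JSON object that holds its "method" and its "body". apply_moves: Moves the arm, as the interface text tells. Its arguments: {"type":"object","properties":{"motion":{"type":"array","items":{"type":"number"}},"squeeze":{"type":"number"}},"required":["motion"]}

```bash
mkdir -p pics
cat > h.py <<'E'
import numpy as np, cv2
from bench import env
def cam(n):
    c=env.camera_info(n); K=np.array(c['K'],float); R=cv2.Rodrigues(np.array(c['rvec'],float))[0]; t=np.array(c['tvec'],float).ravel()
    return K,R,t
def atz(n,uv,z):
    K,R,t=cam(n); d=R.T@np.linalg.inv(K)@np.array([uv[0],uv[1],1.]); o=-R.T@t
    return o+d*(z-o[2])/d[2]
def proj(n,P):
    K,R,t=cam(n); p=K@(R@np.array(P,float)+t); return p[:2]/p[2]
def tri(a,b):
    A=[]
    for n,uv in (a,b):
        K,R,t=cam(n); P=K@np.c_[R,t]; A+= [uv[0]*P[2]-P[0], uv[1]*P[2]-P[1]]
    X=np.linalg.svd(np.array(A))[2][-1]; return X[:3]/X[3]
def save(n,f):
    cv2.imwrite('pics/'+f,env.get_image(n)[:,:,::-1])
E
python3 - <<'E'
from h import *
for n in('scene','top'):
    save(n,n+'1.png')
    for l in('drying_pot','strap_pivot','strap_end','cam_pin','lever_tip','lid','pad','beaker','bottle','vial_left','tweezers','tape_roll'):
        print(n,l,[(np.round(d['bbox']).astype(int).tolist(),round(d['confidence'],2)) for d in env.look_for(l,n)][:4])
s=env.sense();print(s['clock'],s['tool_pos'],s['eef_rot'],s['width'])
E
```

```text
scene drying_pot [([239, 170, 90, 78], 0.6)]
scene strap_pivot [([239, 172, 37, 58], 0.62)]
scene strap_end [([240, 171, 36, 60], 0.83)]
scene cam_pin [([238, 175, 37, 57], 0.66)]
scene lever_tip [([252, 172, 13, 36], 0.59)]
scene lid [([274, 207, 32, 16], 0.84), ([252, 248, 28, 17], 0.72), ([212, 223, 25, 12], 0.61), ([299, 258, 31, 14], 0.41)]
scene pad [([239, 170, 36, 58], 0.38)]
scene beaker [([339, 226, 21, 25], 0.77)]
scene bottle [([329, 185, 23, 42], 0.79), ([338, 225, 21, 28], 0.18)]
scene vial_left []
scene tweezers [([299, 256, 31, 17], 0.61)]
scene tape_roll [([173, 241, 28, 19], 0.68)]
top drying_pot [([266, 171, 69, 78], 0.57)]
top strap_pivot [([270, 185, 16, 63], 0.69)]
top strap_end [([269, 184, 21, 63], 0.82), ([281, 178, 31, 29], 0.68)]
top cam_pin [([270, 188, 18, 61], 0.67)]
top lever_tip []
top lid [([232, 203, 18, 24], 0.79), ([282, 176, 32, 31], 0.69), ([292, 229, 22, 24], 0.66)]
top pad []
top beaker [([354, 186, 14, 16], 0.49)]
top bottle [([323, 145, 21, 27], 0.84)]
top vial_left []
top tweezers []
top tape_roll [([219, 249, 28, 24], 0.58)]
1.3 [135.46720073 558.83690935 231.32531851] [3.72650422e-01 3.11939553e+00 1.18600407e-04] 85.35146650747376
```

View pics/scene1.png

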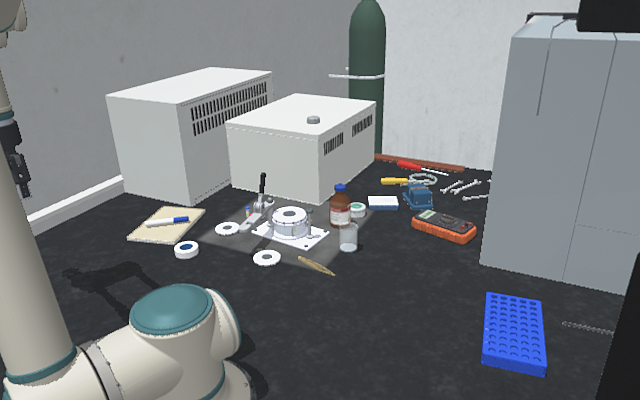

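View pics/top1.png

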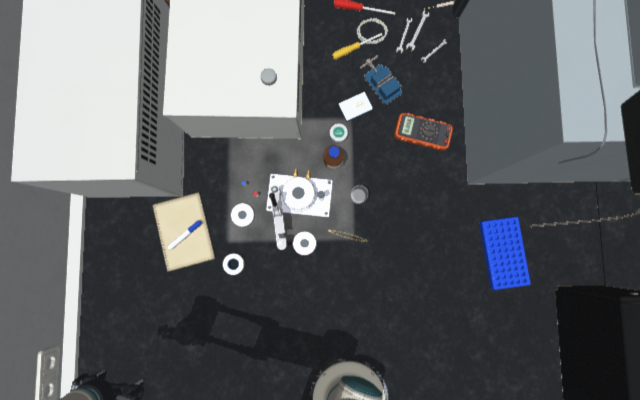

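The scene view has the pot near (292,225) and the lever near (262,185). In the top view the pot is near (298,193) and the strap runs from (273,190) to (281,245). I'll enlarge both.

Run:
```python
from h import *
a=env.get_image('top');cv2.imwrite('pics/tc.png',cv2.resize(a[150:270,215:375,::-1],None,fx=5,fy=5,interpolation=cv2.INTER_CUBIC))
a=env.get_image('scene');cv2.imwrite('pics/sc.png',cv2.resize(a[160:280,205:365,::-1],None,fx=5,fy=5,interpolation=cv2.INTER_CUBIC))
```

```text
(no output)
```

View pics/tc.png

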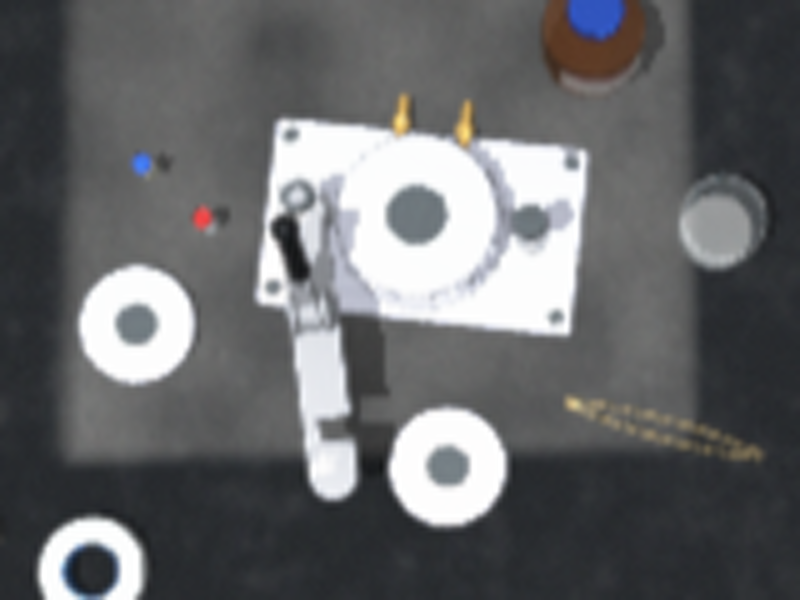

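View pics/sc.png

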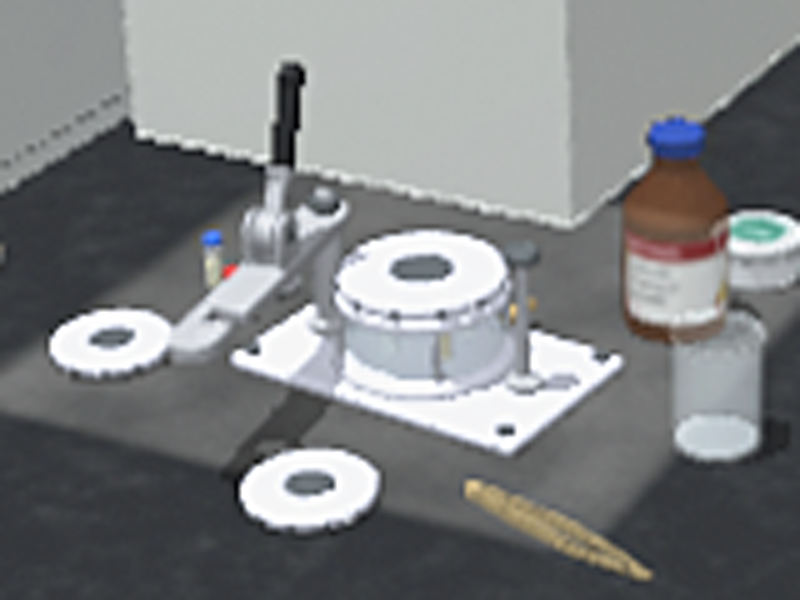

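The top crop shows the pivot cap at (297,196), stud (529,222), lid centre (416,214) and strap tip (333,500), with a loose lid look-alike near the strap end. The scene crop shows the cap at (325,200), stud (524,250) and lever tip (292,70).

Run:
```python
from h import *
T=lambda u,v:((u+.5)/5-.5+215,(v+.5)/5-.5+150)
S=lambda u,v:((u+.5)/5-.5+205,(v+.5)/5-.5+160)
for n,a,b,z in(('cap',T(297,196),S(325,198),93),('stud',T(529,222),S(524,250),94),('lid',T(416,214),S(421,268),63),('levertip',T(283,222),S(292,70),None)):
    print(n,tri(('top',a),('scene',b)).round(1), atz('top',a,z).round(1) if z else '', atz('scene',b,z).round(1) if z else '')
print('end',atz('top',T(333,484),85).round(1),'tipedge',atz('top',T(335,501),80).round(1))
print('junk lids',atz('top',T(448,466),9).round(1),atz('top',T(137,324),9).round(1))
print('beaker',atz('top',T(716,232),66).round(1),'bottle',atz('top',T(596,12),125).round(1),'vials',atz('top',T(203,218),34).round(1),atz('top',T(142,163),34).round(1))
cs=[atz('top',T(*p),8)[:2].round(1) for p in((278,119),(587,150),(571,335),(257,303))];print(cs)
```

```text
cap [615.8 205.7  92.7] [614.6 207.5  93. ] [616.1 203.9  93. ]
stud [598.6  70.1  94.2] [596.9  73.   94. ] [600.3  68.1  94. ]
lid [607.1 138.9  65.6] [606.6 140.5  63. ] [612.3 140.5  63. ]
levertip [589.3 203.2 181.5]  
end [448.  188.3  85. ] tipedge [438.2 187.8  80. ]
junk lids [457.7 126.    9. ] [548.  316.9   9. ]
beaker [592.4 -37.2  66. ] bottle [713.1  32.5 125. ] vials [610. 272.  34.] [644.5 309.3  34. ]
[array([674.7, 229.6]), array([651.8,  37.3]), array([536.7,  49.3]), array([559.8, 242.9])]
```

>>> {"method": "apply_moves", "body": {"motion": [0,0,0,0,0,0,-0.12,0,-45,-35,0,0,0,0,0,-45,-35,0,0,0,0,0,-45,-35,0,0,0,0,0,-45,-35,0,0,0,0,0,-45,-35,0,0,0,0,0,-45,-35,0,0,0,0,0,-45,-35,0,0,0,0], "squeeze": 40}}

```text
clock: 2.4
tool_pos: [420.7, 277.2, 231.6]
eef_rot: [0.185, 3.135, 0.001]
wrist_force: [0.7, 1.0, -0.6]
width: 0.1
```

```bash
cat >> h.py <<'E'
C=np.array([607,138.5]);ps=0.1215
A=np.array([[np.cos(ps),-np.sin(ps)],[np.sin(ps),np.cos(ps)]])  # world->pot
def st():
    s=env.sense(); R=cv2.Rodrigues(np.array(s['eef_rot']))[0]; p=np.array(s['tool_pos'])
    print('t',s['clock'],'world',p.round(1),'pot',(A@(p[:2]-C)).round(1),'toolx in pot',(A@R[:2,0]).round(3),'tz',R[:,2].round(3),'F',np.round(s['wrist_force'],1),'w',round(float(s['width']),1),'q',np.round(s['joint_pos'],2))
def push(phi,r=150,gap=0):
    u=np.array([-np.cos(phi),-np.sin(phi)]);n=np.array([np.sin(phi),-np.cos(phi)])
    return np.array([0,68])+r*u-n*(14+11*np.sin(phi)+14.5*np.cos(phi)+gap)
E
python3 - <<'E'
from h import *
st()
for i in range(0,18):
    f=.22+i*.0795; p=push(f); print(round(f,2),p.round(0),(push(f+.0795)-p).round(1)*[-1,1])
E
```

```text
t 2.4 world [420.7 277.2 231.6] pot [-201.7  115.1] toolx in pot [-1.    -0.004] tz [ 0.001  0.001 -1.   ] F [ 0.7  1.  -0.6] w 0.1 q [ 0.44  0.17  1.65  0.    1.32 -1.01]
0.22 [-153.   65.] [ -0.6 -11.6]
0.3 [-152.   53.] [ -1.5 -11.7]
0.38 [-151.   42.] [ -2.4 -11.6]
0.46 [-149.   30.] [ -3.4 -11.5]
0.54 [-145.   19.] [ -4.3 -11.3]
0.62 [-141.    7.] [ -5.3 -11. ]
0.7 [-136.   -4.] [ -6.2 -10.6]
0.78 [-129.  -14.] [ -7.1 -10.2]
0.86 [-122.  -24.] [-8.  -9.6]
0.94 [-114.  -34.] [-8.9 -9. ]
1.02 [-105.  -43.] [-9.7 -8.3]
1.09 [-96. -51.] [-10.4  -7.5]
1.17 [-85. -59.] [-11.1  -6.6]
1.25 [-74. -65.] [-11.7  -5.7]
1.33 [-63. -71.] [-12.2  -4.7]
1.41 [-50. -76.] [-12.6  -3.6]
1.49 [-38. -79.] [-12.9  -2.5]
1.57 [-25. -82.] [-13.2  -1.4]
```

>>> {"method": "apply_moves", "body": {"motion": [0,-46,-33,0,0,0,0,0,0,0,60,0,0,0,0,0,0,60,0,0,0,0,0,0,41,0,0,0,0,0,0,0,0,0,0]}}

```text
clock: 3.02
tool_pos: [458.8, 239.3, 67.7]
eef_rot: [-0.185, -3.129, 0.005]
wrist_force: [0.6, -0.3, -0.2]
width: 0.2
```

Run:
```python
from h import *
st()
a=env.get_image('top')[150:270,215:375,::-1];b=env.get_image('scene')[160:280,205:365,::-1]
cv2.imwrite('pics/c2.png',cv2.resize(np.hstack([a,b]),(800,300),interpolation=cv2.INTER_CUBIC))
```

```text
t 3.025 world [458.8 239.3  67.7] pot [-159.3   82.1] toolx in pot [-1.    -0.003] tz [-0.007 -0.002 -1.   ] F [ 0.6 -0.3 -0.2] w 0.2 q [ 0.35  0.34  1.86  0.    0.95 -1.11]
```

View pics/c2.png

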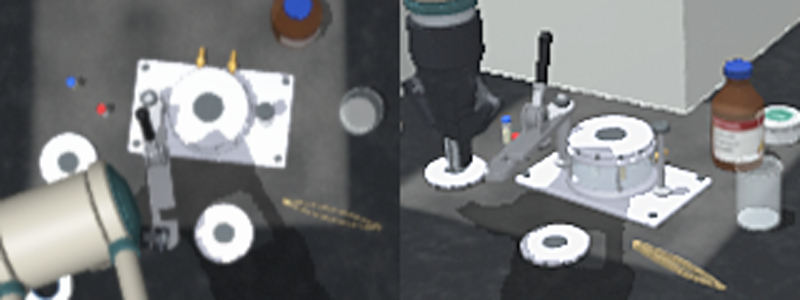

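The picture shows the shut finger just left of the strap end (top half about (155,235)), with the strap not yet touched. Now I'll push it along the arc.

>>> {"method": "apply_moves", "body": {"motion": [0,-6,-17,0,0,0,0,0,-1,-12,0,0,0,0,0,-2,-12,0,0,0,0,0,-2,-12,0,0,0,0,0,-3,-11,0,0,0,0,0,-4,-11,0,0,0,0,0,-5,-11,0,0,0,0]}}

```text
clock: 4.0
tool_pos: [474.0, 151.5, 70.2]
eef_rot: [-0.185, -3.136, -0.0]
wrist_force: [0.2, 1.3, 0.3]
width: -0.0
```

>>> {"method": "apply_moves", "body": {"motion": [0,-6,-11,0,0,0,0,0,-7,-10,0,0,0,0,0,-8,-10,0,0,0,0,0,-9,-9,0,0,0,0,0,-10,-8,0,0,0,0,0,-10,-8,0,0,0,0]}}

```text
clock: 4.75
tool_pos: [517.7, 90.2, 70.2]
eef_rot: [-0.185, -3.136, -0.0]
wrist_force: [0.1, 0.6, 0.6]
width: 0.4
```

Run:
```python
from h import *
st()
a=env.get_image('top')[150:270,215:375,::-1];b=env.get_image('scene')[160:280,205:365,::-1]
cv2.imwrite('pics/c3.png',cv2.resize(np.hstack([a,b]),(800,300),interpolation=cv2.INTER_CUBIC))
```

```text
t 4.75 world [517.7  90.2  70.2] pot [-82.8 -58.8] toolx in pot [-1.    -0.004] tz [-0.  0. -1.] F [0.1 0.6 0.6] w 0.4 q [ 0.04  0.35  1.85  0.    0.95 -1.41]
```

View pics/c3.png

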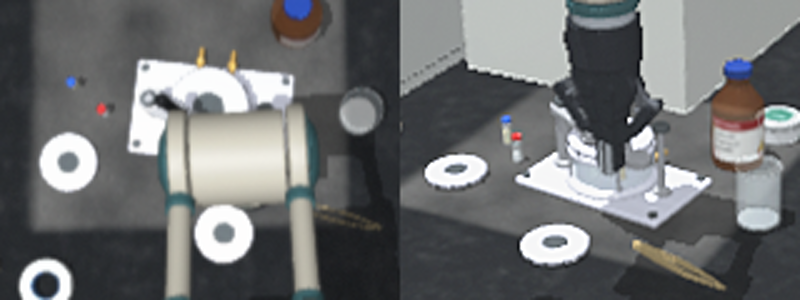

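The strap has swung ahead of the finger and the lever is still leaning back. Continuing.

>>> {"method": "apply_moves", "body": {"motion": [0,-11,-7,0,0,0,0,0,-12,-6,0,0,0,0,0,-12,-4,0,0,0,0,0,-9,-3,0,0,0,0,0,-7,-1,0,0,0,0,0,0,0,0,0,0,0]}}

```text
clock: 5.6
tool_pos: [566.2, 63.6, 70.3]
eef_rot: [0.185, 3.135, -0.0]
wrist_force: [0.4, 0.2, -0.1]
width: 0.2
```

>>> {"method": "apply_moves", "body": {"motion": [0,-5,-1,0,0,0,0,0,0,0,0,0,0,0]}}

```text
clock: 5.85
tool_pos: [570.5, 62.3, 70.4]
eef_rot: [0.184, 3.136, -0.0]
wrist_force: [-0.5, 0.7, -1.1]
width: 0.1
```

Run:
```python
from h import *
st()
```

```text
t 5.85 world [570.5  62.3  70.4] pot [-27. -80.] toolx in pot [-1.    -0.004] tz [ 0.001 -0.    -1.   ] F [-0.5  0.7 -1.1] w 0.1 q [-0.01  0.41  1.74 -0.    0.99 -1.47]
```

Pushing on in small steps until the force shows the end stop.

>>> {"method": "apply_moves", "body": {"motion": [0,-3,0,0,0,0,0,0,0,0,0,0,0,0]}}

```text
clock: 6.1
tool_pos: [572.8, 61.9, 70.3]
eef_rot: [-0.185, -3.136, 0.0]
wrist_force: [-1.8, 0.6, 0.3]
width: 0.3
```

>>> {"method": "apply_moves", "body": {"motion": [0,-3,0,0,0,0,0,0,0,0,0,0,0,0]}}

```text
clock: 6.35
tool_pos: [572.9, 61.9, 70.1]
eef_rot: [-0.184, -3.129, -0.0]
wrist_force: [-7.4, 0.4, 4.5]
width: 0.4
```

>>> {"method": "apply_moves", "body": {"motion": [0,-2,0,0,0,0,0,0,0,0,0,0,0,0]}}

```text
clock: 6.6
tool_pos: [572.9, 61.9, 70.0]
eef_rot: [-0.184, -3.126, -0.0]
wrist_force: [-10.1, 1.4, 7.6]
width: -0.3
```

End stop found: the TCP stalls at world x 572.9 with 10 N. Backing off, rising and checking.

>>> {"method": "apply_moves", "body": {"motion": [0,30,0,0,0,0,0,0,45,0,0,0,0,0,0,50,0,-60,0,0,0,0,60,0,-60,0,0,0,0,0,60,-60,0,0,0,0,0,60,0,0,0,0,0,0,60,0,0,0,0,0,0,0,0,0,0,0]}}

```text
clock: 7.6
tool_pos: [440.2, 247.2, 207.0]
eef_rot: [0.176, 3.134, 0.004]
wrist_force: [-0.4, -0.8, 1.0]
width: 0.1
```

Run:
```python
from h import *
st()
a=env.get_image('top')[150:270,215:375,::-1];b=env.get_image('scene')[160:280,205:365,::-1]
cv2.imwrite('pics/c4.png',cv2.resize(np.hstack([a,b]),(800,300),interpolation=cv2.INTER_CUBIC))
```

```text
t 7.6 world [440.2 247.2 207. ] pot [-178.8   87.6] toolx in pot [-1.    -0.009] tz [ 0.003  0.003 -1.   ] F [-0.4 -0.8  1. ] w 0.1 q [ 0.37  0.18  1.69  0.    1.26 -1.09]
```

View pics/c4.png

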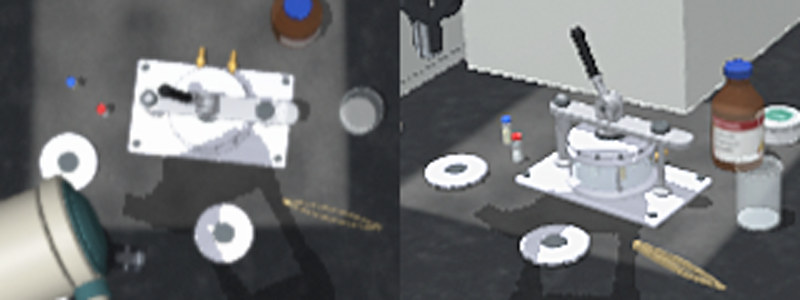

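The strap lies over the stud (top half (265,108)) with the lid centred beneath and the lever leaning back. Moving the finger behind the lever.

>>> {"method": "apply_moves", "body": {"motion": [0,-60,4,0,0,0,0,0,-60,4,0,0,0,0,0,-59,2,0,0,0,0,0,0,0,0,0,0,0,0,0,0,48,0,0,0,0,0,0,0,0,0,0]}}

```text
clock: 8.45
tool_pos: [614.4, 229.7, 155.1]
eef_rot: [-0.187, -3.127, 0.005]
wrist_force: [-0.9, 0.1, -0.5]
width: 0.0
```

Run:
```python
from h import *
st()
for k in range(0,15):
    th=np.pi/2-k*(np.pi/2-.13)/14; c=np.array([-7*np.sin(th)+62*np.cos(th),62*np.sin(th)+7*np.cos(th)])
    print(round(th,2),'py',round(-c[0]+14.5,1),'z',round(101+c[1],1))  # cam pin at py 0
```

```text
t 8.45 world [614.4 229.7 155.1] pot [-3.7 91.4] toolx in pot [-1.    -0.002] tz [-0.01  -0.003 -1.   ] F [-0.9  0.1 -0.5] w 0.0 q [ 0.25  0.45  1.43 -0.    1.27 -1.2 ]
1.57 py 21.5 z 163.0
1.47 py 15.1 z 163.4
1.36 py 8.7 z 163.1
1.26 py 2.3 z 162.2
1.16 py -3.9 z 160.6
1.06 py -9.9 z 158.4
0.95 py -15.7 z 155.6
0.85 py -21.1 z 152.2
0.75 py -26.2 z 148.3
0.64 py -30.9 z 143.8
0.54 py -35.0 z 139.0
0.44 py -38.7 z 133.7
0.34 py -41.7 z 128.0
0.23 py -44.2 z 122.1
0.13 py -46.1 z 116.0
```

>>> {"method": "apply_moves", "body": {"motion": [0,-2,-10,-2,0,0,0,0,0,-12,-2,0,0,0,0,0,-12,-2,0,0,0,0,0,-12,0,0,0,0,0,0,-12,0,0,0,0,0,0,-12,0,0,0,0,0,0,0,0,0,0,0]}}

```text
clock: 9.32
tool_pos: [611.3, 160.4, 164.2]
eef_rot: [-0.186, -3.134, 0.003]
wrist_force: [0.9, 0.2, 0.0]
width: 0.2
```

Run:
```python
from h import *
st()
```

```text
t 9.325 world [611.3 160.4 164.2] pot [ 1.6 22.3] toolx in pot [-1.    -0.003] tz [-0.002 -0.002 -1.   ] F [0.9 0.2 0. ] w 0.2 q [ 0.15  0.4   1.48 -0.    1.26 -1.3 ]
```

>>> {"method": "apply_moves", "body": {"motion": [0,1,-7,0,0,0,0,0,0,-7,0,0,0,0,0,0,-6,2,0,0,0,0,0,-6,2,0,0,0,0,0,-6,2,0,0,0,0,0,-6,3,0,0,0,0,0,-6,3,0,0,0]}}

```text
clock: 10.2
tool_pos: [605.8, 118.2, 152.7]
eef_rot: [0.185, 3.136, -0.0]
wrist_force: [0.5, 1.7, 4.9]
width: 0.6
```

Run:
```python
from h import *
st()
a=env.get_image('top')[150:270,215:375,::-1];b=env.get_image('scene')[160:280,205:365,::-1]
cv2.imwrite('pics/c5.png',cv2.resize(np.hstack([a,b]),(800,300),interpolation=cv2.INTER_CUBIC))
```

```text
t 10.2 world [605.8 118.2 152.7] pot [  1.3 -20.3] toolx in pot [-1.    -0.004] tz [ 0. -0. -1.] F [0.5 1.7 4.9] w 0.6 q [ 0.08  0.39  1.53 -0.    1.22 -1.37]
```

View pics/c5.png

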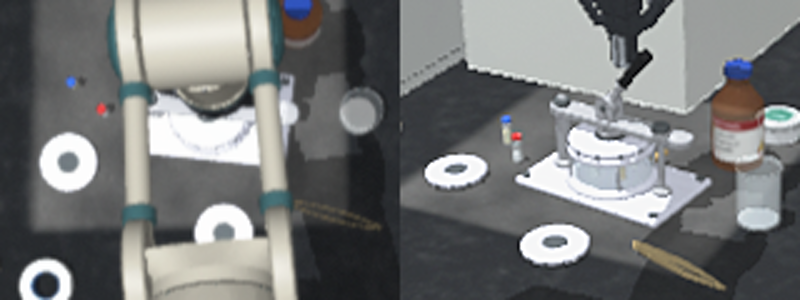

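The lever is now at about 45°, with the finger on its grip (right half (625,60)). I'll continue down the arc.

>>> {"method": "apply_moves", "body": {"motion": [0,0,-5,4,0,0,0,0,0,-5,5,0,0,0,0,0,-4,5,0,0,0,0,0,-4,5,0,0,0,0,0,-3,6,0,0,0,0,0,0,0,0,0,0]}}

```text
clock: 11.05
tool_pos: [603.1, 96.8, 127.2]
eef_rot: [-0.185, -3.135, 0.002]
wrist_force: [0.0, -0.9, 1.9]
width: 0.1
```

>>> {"method": "apply_moves", "body": {"motion": [0,0,-2,6,0,0,0,0,0,-2,4,0,0,0,0,0,0,0,0,0,0]}}

```text
clock: 11.42
tool_pos: [602.8, 93.4, 117.4]
eef_rot: [-0.185, -3.136, 0.001]
wrist_force: [0.6, -1.6, 2.5]
width: 0.3
```

>>> {"method": "apply_moves", "body": {"motion": [0,0,0,2,0,0,0,0,0,0,0,0,0,0]}}

```text
clock: 11.68
tool_pos: [602.8, 93.2, 116.3]
eef_rot: [0.184, 3.136, -0.002]
wrist_force: [-1.0, -3.5, 6.2]
width: 0.2
```

>>> {"method": "apply_moves", "body": {"motion": [0,0,0,2,0,0,0,0,0,0,0,0,0,0]}}

```text
clock: 11.92
tool_pos: [602.9, 93.2, 115.9]
eef_rot: [0.184, 3.135, -0.002]
wrist_force: [-3.7, -3.2, 14.7]
width: -0.1
```

>>> {"method": "apply_moves", "body": {"motion": [0,0,0,2,0,0,0,0,0,0,0,0,0,0]}}

```text
clock: 12.18
tool_pos: [603.0, 93.1, 115.6]
eef_rot: [0.184, 3.134, -0.002]
wrist_force: [-5.7, -3.0, 24.1]
width: 0.3
```

It stalls at z 116, which is the computed closed height, so the lever is on its stop. Retreating.

>>> {"method": "apply_moves", "body": {"motion": [0,0,0,-20,0,0,0,0,0,0,-60,0,0,0,0,0,0,-50,0,0,0,0,60,0,0,0,0,0,0,60,20,0,0,0,0,0,60,50,0,0,0,0,0,10,60,0,0,0,0,0,0,50,0,0,0,0]}}

```text
clock: 13.18
tool_pos: [444.8, 285.3, 241.5]
eef_rot: [-0.183, -3.135, -0.001]
wrist_force: [0.7, 0.3, 0.6]
width: 0.1
```

Run:
```python
from h import *
st()
a=env.get_image('top')[150:270,215:375,::-1];b=env.get_image('scene')[160:280,205:365,::-1]
cv2.imwrite('pics/c6.png',cv2.resize(np.vstack([a,b])[:,:],(800,1200),interpolation=cv2.INTER_CUBIC)[::2,::2])
S=lambda u,v:((u+.5)/5-.5+205,(v+.5)/5-.5+160)
def pw(x,y,z): return np.r_[A.T@[x,y]+C,z]
for q in (2.1,1.97,1.8):
    th=2.23-q; P=pw(0,-86*np.cos(th),101+86*np.sin(th)); s=proj('scene',P);t=proj('top',P)
    print(q,'pic top',((t-[215,150])*2.5).round(1),'pic scene',((s-[205,160])*2.5+[0,300]).round(1))
```

```text
t 13.175 world [444.8 285.3 241.5] pot [-178.8  126. ] toolx in pot [-1.    -0.005] tz [-0.001  0.001 -1.   ] F [0.7 0.3 0.6] w 0.1 q [ 0.44  0.2   1.58  0.    1.36 -1.02]
2.1 pic top [280.1 108. ] pic scene [270.8 412.5]
1.97 pic top [278.2 106.6] pic scene [268.9 402.8]
1.8 pic top [273.8 104.7] pic scene [264.7 390.1]
```

View pics/c6.png

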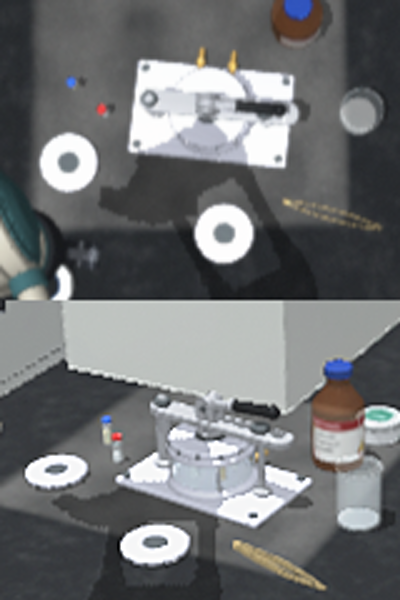

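The final picture shows the lever flat along the strap. Its tip is at (276,411), against (271,412) predicted for a fully closed lever. The strap is on the stud, the lid is flat, and everything else is in place and upright. Handing in.

```bash
python3 -c "
from bench import env
print(env.close_job())"
```

```text
the job is handed in; nothing more can be done
None
```

The pot is closed: the strap is home at its stud and the cam lever is all the way down. I handed the job in at about 13 s of the 48 s. I could not measure the pad force on the lid; I inferred it from the lever being on its stop.

- **Strap:** I pushed it round with the shut fingers until it stopped dead at about 10 N. In the pictures it lies across the lid onto the stud, and the lever was still up at that point.
- **Lever:** I pushed it over from behind and then down until it stalled at finger height 116 mm under 24 N, the height I had computed for fully closed. In the last scene picture its tip is level with where a fully closed lever should be and about 5 enlarged pixels to one side.
- **Surroundings:** In the last picture the lid looks flat and centred. The vials, beaker, bottle and tweezers look upright and unmoved. The arm hid most of the tape roll there, but the finger never went near it. The arm is clear of everything, with wrist force near zero.

No check failed. The two camera views differed by 3 to 6 mm on the pivot, stud and lid positions, so I found both end stops by force.

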